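# Put the bike light on charge and lock it into its dock

## Task

Put the bike light on charge: pull the cabinet drawer out to its stop, take out the bike light and set it down gently, flat in the pocket of the charging dock, with its tail towards the hinge and its lens facing away from it. Then press the dock's sprung lever all the way down until its catch holds it by itself, with the claw over the light's tail. Leave the drawer fully shut again, and do not shift the jar, bowl, headlamp or shoe stretcher.

Things in the scene. Friction and masses are not known exactly. Their poses are not given: they have to be found in the camera images.
- cabinet: low wooden cabinet on the bench with one drawer, 210 deep (x) x 240 wide (y) x 100 mm high. Origin: centre of its underside; its front faces its own -x. Fixed to the bench. The bike light starts out of sight in the shut drawer. The drawer inside is 165 long x 198 wide, its floor 22 mm above the bench, its side walls reach 78 mm above the bench.
- cabinet_drawer0 (a joint): how far the drawer is out, m: 0 shut, 0.142 at its stop; it slides along the cabinet's -x and stays where it is left (about 1 N of friction).
- cabinet_drawer0_handle (a point): middle of the drawer's steel bar handle, a horizontal bar about 10 mm thick and 120 mm long along the cabinet's y, its centre 35 mm in front of the drawer front and 62 mm above the bench; about 30 mm are clear behind it. Moves with the drawer.
- bike_light: boxy bike light, 78 long (x) x 36 wide (y) x 36 mm high, about 130 g, flat underside, rounded edges, round 30 mm lens on its -x end, flat tail at +x. Origin: centre of its underside.
- light_lens (a point): centre of the light's lens face, 39 mm along -x from the light's middle and 18 mm above its underside.
- dock: charging dock fixed to the bench: grey base plate 165 x 170 x 16 mm with a pocket for the light, a lever and a catch. Origin: under the middle of the pocket, at bench height. A light seated the right way lies with its own x along the dock's x, lens to -x, tail to +x by the hinge.
- dock_pocket (a point): middle of the pocket's floor, 16 mm above the bench. The pocket is 86 (dock x) x 44 mm (dock y), with 8 mm high black rims at both ends and at the four corners; its sides are open over the middle 50 mm.
- dock_hinge (a point): middle of the lever's hinge axis, which runs along the dock's y at x = 70, z = 60 mm, between two posts 70 mm high. Its claw, at y = 0, is 40 mm long and swings down over the last 7 mm of the light's tail, 2 mm above it.
- dock_catch_post (a point): top of the sprung catch's post: 26 x 16 mm, 95 mm high, at x = -8, y = -123 mm in the dock's frame, on the outer side of the lever arm.
- dock_lever (a joint): angle of the lever, rad: 0 raised (57 degrees up, where its spring pushes it), 1.0 hard down (arm level, along the dock's -x at y = -85 mm). The catch snaps over at about 0.97 and then keeps it near 0.94 when let go; short of that it springs back up. Pressing at the pad needs 3 N at the start and up to 10 N near the catch.
- lever_pad (a point): middle of the top of the lever's rubber press pad, which is 36 mm along the arm x 30 mm (y) x 8 mm thick, 125 mm from the hinge axis. In the dock's frame at y = -85 mm: raised at x about -1, z about 167 mm; down at x about -55, z about 64 mm. Moves with the lever.
- jar: bystander: glass jar with a steel screw lid, 80 mm across, 120 mm high. Origin: centre of its underside.
- bowl: bystander: stainless dog bowl, 130 mm across, 50 mm high. Origin: centre of its underside.
- headlamp: bystander: grey plastic headlamp without its strap, about 50 x 75 x 45 mm. Origin: centre of its underside.
- stretcher: bystander: wooden shoe stretcher, 265 long (x) x 70 x 50 mm. Origin: near its middle, on the bench.
Not all that is in view belongs to the job. Of the things like the dock, leave any that is blue or orange; of the rest the larger one is meant.

How it is judged:
On the way, in this order (a step that is already met when the one before it is completed fails the run):
1. the drawer is pulled out to its stop (value of joint cabinet_drawer0 above 0.132 m), for 0.1 s.
2. the light lies flat in the dock's pocket, lens away from the hinge, let go, with the lever still raised (x of bike_light in the frame of dock between -0.008 and 0.008 m and y of bike_light in the frame of dock between -0.008 and 0.008 m and z of bike_light in the frame of dock between 0.012 and 0.02 m and angle between bike_light's own z axis and vertical below 0.08 rad and angle between the x axis of bike_light and the x axis of dock, either way round below 0.25 rad and x of light_lens in the frame of dock below -0.025 m and value of joint dock_lever below 0.5 rad and contact force between bike_light and the fingers below 0.2 N), for 0.1 s.
3. the lever is down to where its catch holds it, the light still in the pocket (x of bike_light in the frame of dock between -0.008 and 0.008 m and y of bike_light in the frame of dock between -0.008 and 0.008 m and z of bike_light in the frame of dock between 0.012 and 0.02 m and angle between bike_light's own z axis and vertical below 0.08 rad and angle between the x axis of bike_light and the x axis of dock, either way round below 0.25 rad and x of light_lens in the frame of dock below -0.025 m and value of joint dock_lever above 0.88 rad), for 0.2 s.
At the end, for the whole second after the job is handed in: The light is at rest flat in the dock's pocket (within 8 mm of its middle, tilt under 0.08 rad, turned under 0.25 rad, lens away from the hinge); the lever stays down by its catch (above 0.88 rad) with nothing pressing it; the drawer is shut to within 10 mm (all of step 3 and value of joint cabinet_drawer0 below 0.01 m and linear speed of bike_light below 0.02 m/s); the robot touches nothing.
It fails at once if the jar is shifted or tipped (more than 30 mm or 0.3 rad) (distance of jar from where it was at the start of the episode above 0.03 m or angle between jar's own z axis and vertical above 0.3 rad).
It fails at once if the bowl is shifted or tipped (more than 30 mm or 0.3 rad) (distance of bowl from where it was at the start of the episode above 0.03 m or angle between bowl's own z axis and vertical above 0.3 rad).
It fails at once if the headlamp is shifted or tipped (more than 30 mm or 0.3 rad) (distance of headlamp from where it was at the start of the episode above 0.03 m or angle between headlamp's own z axis and vertical above 0.3 rad).
It fails at once if the shoe stretcher is shifted or tipped (more than 30 mm or 0.3 rad) (distance of stretcher from where it was at the start of the episode above 0.03 m or angle between stretcher's own z axis and vertical above 0.3 rad).
It fails at once if the light is dropped (falls faster than 0.6 m/s with no finger on it) (linear speed of bike_light above 0.6 m/s and contact force between bike_light and the fingers below 0.05 N).
It also fails if it takes over 72 s, if anything falls off the work surface, if the arm or the gripper's body presses on something with over 40 N, if the wrist force passes 120 N, or if a joint passes its speed limit or range.

## Robot

A 7-joint arm with a two-finger parallel gripper is mounted at the origin on the work surface. World frame = base frame: x ahead of the robot, y to its left, z up, the work surface at z = 0. Lengths are in m, angles in rad, forces in N, time in s.
With the tool pointing down it reaches from about 0.425 to 0.925 m from the base axis. Payload 6.8 kg.
Tool frame: the origin (TCP) lies between the finger pads; the fingertips stand r.tips_ahead ahead of it and the grasp point (between the pads) lies 5 mm behind it (r.tips_ahead is the distance from the TCP to the fingertips, in m); z points along the fingers, y is the line along which they close (so a half turn about z gives the same grasp; the last joint's range is limited). The gripper opens to 85 mm and grips with 20 to 120 N. Pads are 22 mm wide; open, the fingers measure 114 mm over their backs; the gripper's body (76 mm by 85 mm) begins 54 mm behind the grasp point. The pads swing forward as they close: fully open they stand 13 mm farther back than shut.
Start: joints at [1.227, 0.477, 0.022, 1.555, -0.011, 1.109, -0.083], TCP at [0.158, -0.656, 0.245] pointing down, gripper open.
Joint ranges: [-2.96, 2.96], [-0.34, 2.1], [-1.41, 1.46], [0.24, 2.44], [-1.37, 4.51], [0.17, 1.92], [-2.96, 2.96]. Speed limits (rad/s): [2.39, 2.39, 3.14, 3.14, 3.14, 3.14, 3.14].

## Interface

Orientations are given as a rotation vector (axis times angle).
In Python, from bench import r gives the robot as it stands.
- The arm moves only by the tool move_arm, never from a script. Its argument "rows" is one flat list of numbers, 4 for each row, row after row: the shift along the tool's x, y, z in cm, then the turn about the tool's z in degrees. In form: [tx, ty, tz, twist, tx, ty, tz, twist, ...]. A call has 1 to 10 rows; each row is the pose to reach, as a shift and turn from the pose commanded when the call began, along the tool's axes at that moment; what a row does not reach only later rows make up. A row lasts 1/8 s, in which the tool goes at most 62.5 mm and 10.7 degrees, less where a joint would pass 70% of its speed; a pose out of reach is approached as far as the arm can. A call with a gripper value outside its range is refused whole. "fingers" is the opening, from 0 (shut) to 1 (fully open), set as the call begins (left out, the last holds). The fingers move at their own pace and stop on an object; "newtons" is the grip in N (left out, the last holds). Time passes only in rows, so rows that repeat a pose let the fingers close. It gives the time, the measured TCP pose, the force, the opening and the grip force at its end, in the units of the state.
- r.get_obs(): the state, without advancing time (a new reading comes with each control period).
- r.grab_frame(name): name is "side" or "top" or "wrist"; returns the picture (400x640x3 uint8, blue, green, red); there is no depth.
- r.camera_params(name): a dict with "fx", "fy", "cx", "cy" (pixels), "world_from_camera" (4x4, takes a point from camera to world coordinates). Camera axes: x right, y down, z forward; pixel columns grow to the right and rows downward; lengths in m; the calibration is good to about 2 mm. A picture is of the moment at which its call begins: read the wrist's pose just before it. camera_params takes no time and is no camera call; for the wrist camera it gives the pose at the moment of the call.
- r.hand_in(): hands the job in; it is judged then, once.
The state is a dict: "clock": time; "joints": joint angles; "qvel": joint speeds; "tau": joint torques, N m; "tcp_pos": TCP position; "orientation": TCP orientation; "contact_force": force on the tool from outside, world axes, zero at the start; "moment": the same for the moment, N m; "grip_width": finger opening in m; "gripper_force": force on a finger pad.
Only numpy, scipy, OpenCV 4.12 (cv2) and the standard library are available. Lean on these libraries where they do the work, as an engineer would, in place of code of your own. Each camera call takes 0.05 s, during which the arm holds its last target. There are 200 camera calls.

## Working session

There is one attempt and no reset: what is moved stays moved. The work goes in short steps, Python scripts to look and compute and a tool call to move; the robot and the scene stay as the last step left them, time stands still between calls to the robot, and variables do not carry over. Pictures are saved under pics/ and viewed, at most 10 in all, crops included, and the job is handed in when it is done.

Besides the shell and the picture viewer there is one more tool, called after "Call:" as name(argument=value, ...) on one line, values as JSON. move_arm: Moves the arm, as the interface text tells. Its arguments: {"type":"object","properties":{"rows":{"type":"array"},"fingers":{"type":"number"},"newtons":{"type":"number"}},"required":["rows"]}

```bash
mkdir -p pics; ls
python3 - <<'E'
from bench import r
import cv2,numpy as np
o=r.get_obs();print(o['tcp_pos'],o['orientation'],r.tips_ahead,o['clock'])
for n in ['side','top']:
    cv2.imwrite(f'pics/{n}0.png',r.grab_frame(n)); p=r.camera_params(n);print(n,p['fx'],p['cx'],p['cy'],np.round(p['world_from_camera'],3).tolist())
E
```

```text
pics
[ 0.15750903 -0.65576462  0.24429458] [-3.11795413e+00 -3.69259414e-01  5.57905649e-04] 0.014 0.0
side 392.2161208684689 317.0678244243466 196.02516510934356 [[-0.995, -0.085, 0.053, 0.414], [-0.098, 0.729, -0.678, 0.805], [0.019, -0.68, -0.733, 1.113], [0.0, 0.0, 0.0, 1.0]]
top 382.1334733584008 319.23814534725574 199.51866583506296 [[0.003, -0.984, 0.179, 0.307], [-1.0, -0.006, -0.013, -0.1], [0.014, -0.179, -0.984, 1.254], [0.0, 0.0, 0.0, 1.0]]
```

View pics/side0.png

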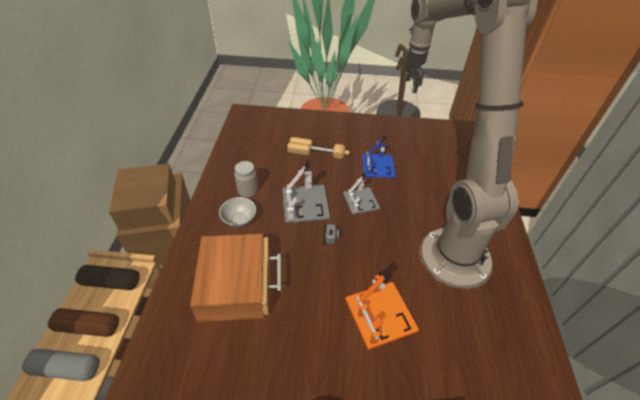

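View pics/top0.png

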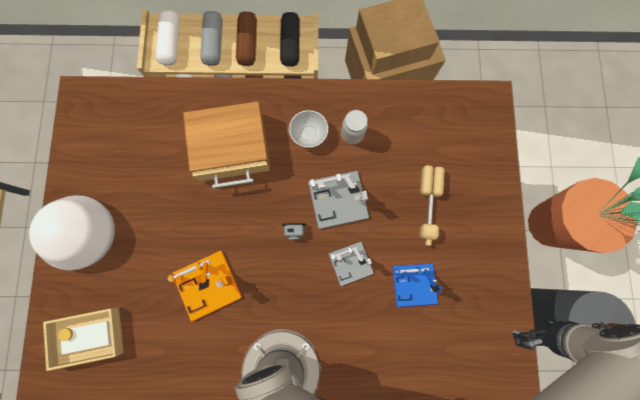

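Candidates for the dock in the top image are large grey (339,199), small grey (351,264), blue (415,285) and orange (206,286). By the description it is the large grey one. The cabinet is at (226,140) with its handle at (233,181). The bowl is at (308,129), jar (355,127), headlamp (293,231) and stretcher (431,205). Next is a close crop to check the choice.

Run:
```python
import cv2,numpy as np
a=cv2.imread('pics/top0.png');
d=cv2.resize(a[160:240,295:385],None,fx=6.6,fy=6.6,interpolation=cv2.INTER_CUBIC)[:, :]
c=cv2.resize(a[95:200,175:280],None,fx=4.8,fy=4.8,interpolation=cv2.INTER_CUBIC)
s=cv2.imread('pics/side0.png')
cv2.imwrite('pics/dockcrop.png',d)
s1=cv2.resize(s[150:250,270:380],None,fx=3.6,fy=3.6,interpolation=cv2.INTER_CUBIC)
c1=cv2.resize(c,(378,378));h=np.zeros((378,800,3),np.uint8);h[:360,:396]=s1;h[:,410:788]=c1
cv2.imwrite('pics/crops2.png',h)
```

```text
(no output)
```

View pics/dockcrop.png

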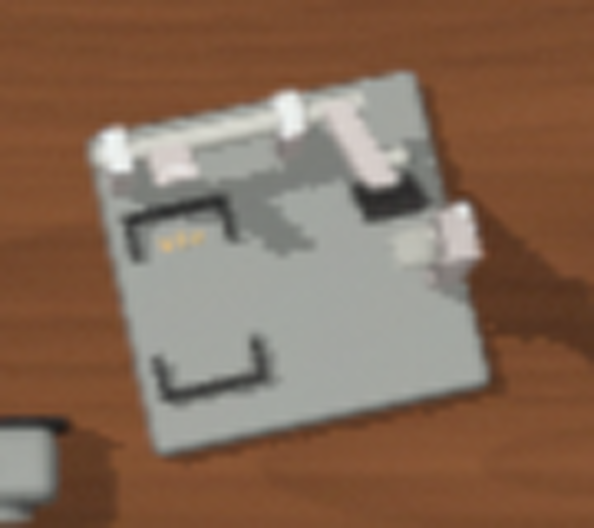

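View pics/crops2.png

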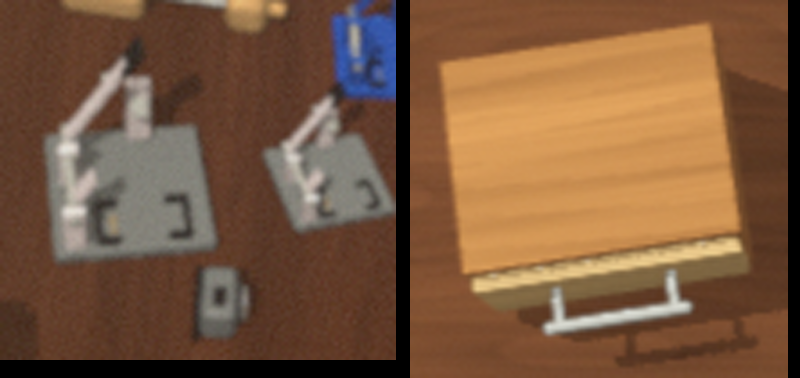

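The crops confirm the large grey dock. Its hinge bar runs along the far (+x) edge at crop (110–370, 100–150), the lever pad is at (390,200), the catch post top at (460,220), and the black pocket rims span (128,195)–(272,400). The cabinet handle bar is at crop2 (545–690, 310–328).

```bash
cat > h.py <<'E'
from bench import r
import cv2,numpy as np
from scipy.spatial.transform import Rotation as R
def ray(cam,uv,z,p=None):
    p=p or r.camera_params(cam);T=np.array(p['world_from_camera'])
    d=T[:3,:3]@[(uv[0]-p['cx'])/p['fx'],(uv[1]-p['cy'])/p['fy'],1]
    return T[:3,3]+d*(z-T[2,3])/d[2]
def totool(P):   # world target -> shift in tool axes, cm
    o=r.get_obs();return R.from_rotvec(o['orientation']).inv().apply(np.array(P)-o['tcp_pos'])*100
def px(cam,P,p=None):
    p=p or r.camera_params(cam);T=np.array(p['world_from_camera']);c=T[:3,:3].T@(np.array(P)-T[:3,3])
    return np.array([p['fx']*c[0]/c[2]+p['cx'],p['fy']*c[1]/c[2]+p['cy']])
E
python3 - <<'E'
from h import *
dc=lambda l:[((u-3.3+.5)/6.6+295,(v-3.3+.5)/6.6+160) for u,v in l]
cc=lambda l:[((u-410)/3.6+175-.4,v/3.6+95-.4) for u,v in l]
pl=np.array([ray('top',q,.016) for q in dc([(92,140),(415,75),(490,385),(158,452)])])
rm=np.array([ray('top',q,.024) for q in dc([(128,212),(232,195),(272,380),(165,400)])])
ct=np.array([ray('top',q,.1) for q in cc([(440,62),(712,23),(740,235),(463,273)])])
hd=np.array([ray('top',q,.062) for q in cc([(545,328),(690,308)])])
for n,a in zip(['plate','rim','cab','hand'],[pl,rm,ct,hd]):
    print(n,a.mean(0).round(4),a.round(3)[:,:2].tolist(), [np.linalg.norm(a[i]-a[i-1]).round(3) for i in range(len(a))])
ang=lambda v:np.degrees(np.arctan2(v[1],v[0]))
print('dock yaw',ang(pl[0]-pl[3]),ang(pl[1]-pl[2]),ang(pl[0]-pl[1])-90,ang(pl[3]-pl[2])-90)
print('rim yaw',ang(rm[0]-rm[3]),ang(rm[1]-rm[2]))
print('cab yaw',ang(ct[0]-ct[3]),ang(ct[1]-ct[2]),ang(ct[0]-ct[1])-90,ang(ct[3]-ct[2])-90,ang(hd[0]-hd[1])-90)
o=r.get_obs();print(R.from_rotvec(o['orientation']).as_matrix().round(3).tolist())
p=r.camera_params('wrist');print((R.from_rotvec(o['orientation']).inv().apply(np.array(p['world_from_camera'])[:3,3]-o['tcp_pos'])),(R.from_rotvec(o['orientation']).inv().as_matrix()@np.array(p['world_from_camera'])[:3,:3]).round(3).tolist(),p['fx'],p['cx'],p['cy'])
E
```

```text
plate [ 0.5342 -0.1786  0.016 ] [[0.596, -0.08], [0.63, -0.243], [0.472, -0.278], [0.438, -0.114]] [np.float64(0.161), np.float64(0.167), np.float64(0.162), np.float64(0.168)]
rim [ 0.5148 -0.1336  0.024 ] [[0.557, -0.098], [0.566, -0.15], [0.473, -0.169], [0.463, -0.117]] [np.float64(0.096), np.float64(0.053), np.float64(0.095), np.float64(0.054)]
cab [0.7214 0.1856 0.1   ] [[0.799, 0.321], [0.838, 0.082], [0.642, 0.051], [0.607, 0.288]] [np.float64(0.195), np.float64(0.242), np.float64(0.198), np.float64(0.24)]
hand [0.5763 0.1623 0.062 ] [[0.567, 0.226], [0.586, 0.099]] [np.float64(0.129), np.float64(0.129)]
dock yaw 12.126795188046879 12.456186745351882 12.041114806070269 11.711120680304816
rim yaw 11.251773572143998 11.885886605056127
cab yaw 9.613488917015294 8.840992935552547 9.290566551818785 8.544399535643677 8.477896527621681
[[0.972, 0.234, -0.0], [0.234, -0.972, 0.002], [-0.0, -0.002, -1.0]]
[ 0.07731065  0.00056862 -0.12878672] [[0.0, -0.954, -0.299], [1.0, 0.0, -0.0], [0.0, -0.299, 0.954]] 312.15898452110764 314.6619081408942 201.81258520225757
```

Run:
```python
from h import *
for P in [(.35,-.45,.25),(.53,-.2,.25),(.566,.161,.22)]: print(totool(P).round(1))
```

```text
[ 23.5 -15.5  -0.5]
[ 46.9 -35.6  -0.5]
[ 58.8 -69.9   2.5]
```

Call:
move_arm(rows=[4, -2.7, 0, -5, 8, -5.3, 0, -12, 12, -8, 0, -20, 16, -10.6, 0, -28, 20, -13.3, 0, -36, 23.5, -15.5, -0.5, -44, 28, -19.5, -0.5, -52, 32.5, -23.5, -0.5, -60, 37, -27.3, -0.5, -68, 41, -31, -0.5, -76], fingers=0.32)

```text
clock: 1.35
tcp_pos: [0.4848, -0.2572, 0.2501]
orientation: [-2.225, -2.217, -0.0]
contact_force: [1.0, -0.7, 0.1]
grip_width: 0.0272
gripper_force: 0.0
```

Run:
```python
from h import *
o=r.get_obs();M=R.from_rotvec(o['orientation']).as_matrix();print(o['clock'],o['tcp_pos'],np.degrees(np.arctan2(M[1,0],M[0,0])),o['joints'].round(2) if hasattr(o['joints'],'round') else o['joints'])
for P in [(.53,-.1,.25),(.566,.161,.22)]: print(totool(P).round(1))
```

```text
1.35 [ 0.48478195 -0.25719728  0.25014781] 89.80035246967594 [ 0.74  0.3  -0.44  1.83  0.14  1.04  0.24]
[15.7  4.5  0. ]
[41.8  8.   3. ]
```

Call:
move_arm(rows=[5.5, 1.5, 0, -3, 11, 3, 0, -5, 16, 4.5, 0, -9, 22, 5.3, 1, -9, 28, 6.2, 1.5, -9, 34, 7, 2.5, -9, 38, 7.5, 3, -9, 41.8, 8, 3, -9, 41.8, 8, 3, -9])

```text
clock: 2.48
tcp_pos: [0.5667, 0.1623, 0.2201]
orientation: [-2.042, -2.385, -0.002]
contact_force: [-0.1, -0.4, -0.5]
grip_width: 0.0274
gripper_force: 0.0
```

Run:
```python
from h import *
o=r.get_obs();M=R.from_rotvec(o['orientation']).as_matrix();print(o['clock'],o['tcp_pos'],np.degrees(np.arctan2(M[1,0],M[0,0])))
p=r.camera_params('wrist');cv2.imwrite('pics/w1.png',r.grab_frame('wrist'))
np.save('w1.npy',p)
print([px('wrist',P,p).round(0) for P in [(.576,.162,.062),(.567,.226,.062),(.586,.099,.062)]])
```

```text
2.475 [0.56674577 0.16227778 0.22006637] 98.84158761119615
[array([323., 190.]), array([325., 120.]), array([323., 251.])]
```

View pics/w1.png

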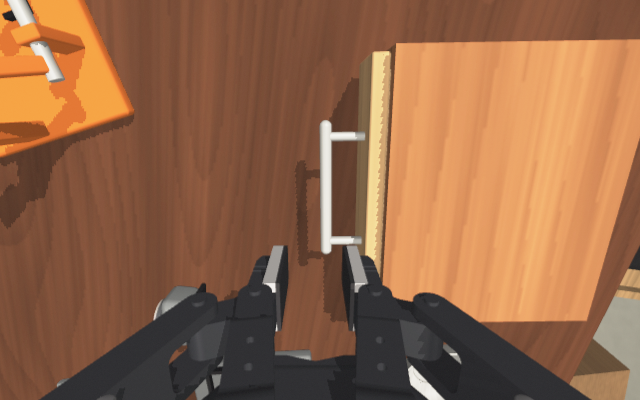

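The bar appears at column 326, rows 121–253, which is within about 1 mm of the top-view estimate.

Run:
```python
from h import *
print(totool((.577,.162,.058)).round(2))
```

```text
[ 0.08  1.03 16.19]
```

Call:
move_arm(rows=[0.1, 1.0, 4, 0, 0.1, 1.0, 9, 0, 0.1, 1.0, 13, 0, 0.1, 1.0, 15, 0, 0.1, 1.0, 16.2, 0, 0.1, 1.0, 16.2, 0])

```text
clock: 3.28
tcp_pos: [0.5775, 0.1595, 0.0593]
orientation: [2.051, 2.378, -0.002]
contact_force: [-2.8, -2.8, 2.3]
grip_width: 0.0275
gripper_force: 1.8
```

Call:
move_arm(rows=[0, 0, 0, 0, 0, 0, 0, 0, 0, 0, 0, 0, 0, 0, 0, 0], fingers=0, newtons=20)

```text
clock: 3.78
tcp_pos: [0.5775, 0.1603, 0.0595]
orientation: [2.05, 2.379, -0.0]
contact_force: [-4.2, -1.9, 6.0]
grip_width: 0.01
gripper_force: 19.6
```

Call:
move_arm(rows=[0, -1, 0, 0, 0, -3, 0, 0, 0, -5, 0, 0, 0, -7, 0, 0, 0, -9, 0, 0, 0, -11, 0, 0, 0, -13, 0, 0, 0, -14, 0, 0, 0, -14.3, 0, 0, 0, -14.3, 0, 0])

```text
clock: 5.03
tcp_pos: [0.4378, 0.1367, 0.0594]
orientation: [2.05, 2.374, 0.0]
contact_force: [3.8, -9.2, 7.1]
grip_width: 0.0104
gripper_force: 20.8
```

Call:
move_arm(rows=[0, 0, 0, 0, 0, 0, 0, 0, 0, 0, 0, 0], fingers=0.3)

```text
clock: 5.4
tcp_pos: [0.4355, 0.1399, 0.0583]
orientation: [-2.049, -2.381, -0.0]
contact_force: [-0.4, 0.3, 0.0]
grip_width: 0.0258
gripper_force: 0.2
```

Call:
move_arm(rows=[0, 0, -4, 0, 0, 0, -9, 0, 0, 3, -15, 0, 0, 6, -20, 0, 0, 8, -22, 0, 0, 8, -22, 0])

```text
clock: 6.15
tcp_pos: [0.5163, 0.152, 0.2794]
orientation: [2.05, 2.379, 0.005]
contact_force: [-0.7, -0.3, -0.4]
grip_width: 0.0259
gripper_force: 0.0
```

Run:
```python
from h import *
o=r.get_obs();print(o['clock'],o['tcp_pos'])
p=r.camera_params('wrist');cv2.imwrite('pics/w2.png',r.grab_frame('wrist'))
np.save('w2.npy',p); cv2.imwrite('pics/top2.png',r.grab_frame('top'))
```

```text
6.15 [0.51628034 0.15203032 0.2794131 ]
```

View pics/w2.png

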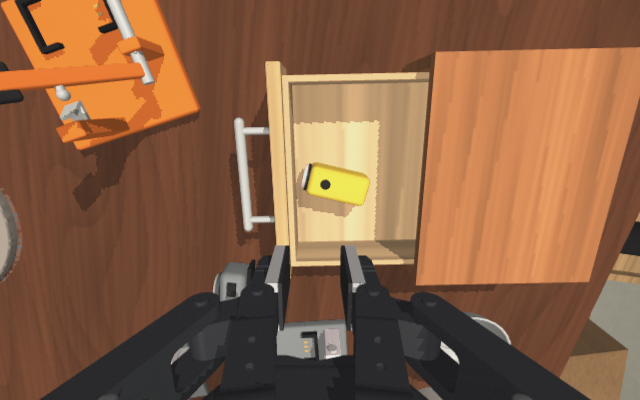

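The drawer is open to its stop. The yellow light is at (310–368, 163–205), centre about (338,184), with its lens and black ring on the left end (305,176), facing the cabinet's -x.

Run:
```python
from h import *
p=np.load('w2.npy',allow_pickle=True).item();a=cv2.imread('pics/w2.png')
def go(a,p,roi):
    h=cv2.cvtColor(a,cv2.COLOR_BGR2HSV);m=((h[...,0]>20)&(h[...,0]<33)&(h[...,1]>190)&(h[...,2]>90)).astype(np.uint8)
    k=np.zeros_like(m);k[roi[1]:roi[3],roi[0]:roi[2]]=1;m*=k
    c=max(cv2.findContours(m,0,2)[0],key=cv2.contourArea)[:,0,:].astype(float)
    print(len(c),c.min(0),c.max(0))
    for z in (.04,.058):
        w=np.array([ray('',q,z,p)[:2] for q in c]);rc=cv2.minAreaRect((w*1000).astype(np.float32));print(z,rc,)
    return m
m=go(a,p,(290,150,390,215))
t=cv2.imread('pics/top2.png');pt=r.camera_params('top')
go(t,pt,(190,150,270,210))
s=cv2.resize(a[150:215,290:390],None,fx=7,fy=7,interpolation=cv2.INTER_NEAREST);cv2.imwrite('pics/l.png',s)
```

```text
Traceback (most recent call last):
ValueError: max() iterable argument is empty
```

```bash
cat > lt.py <<'E'
from h import *
def light(a,p,roi,zs):
    h=cv2.cvtColor(a,cv2.COLOR_BGR2HSV);x0,y0,x1,y1=roi;m=np.zeros(h.shape[:2],np.uint8)
    m[y0:y1,x0:x1]=cv2.inRange(h,(20,175,80),(40,255,255))[y0:y1,x0:x1]
    c=max(cv2.findContours(m,0,2)[0],key=cv2.contourArea)[:,0,:].astype(float);print(c.min(0),c.max(0),cv2.contourArea(c.astype(np.float32)))
    for z in zs:
        w=np.array([ray('',q,z,p)[:2] for q in c]);rc=cv2.minAreaRect((w*1000).astype(np.float32));print(z,np.round(rc[0],1),np.round(rc[1],1),round(rc[2],1))
E
python3 - <<'E'
from lt import *
p=np.load('w2.npy',allow_pickle=True).item();a=cv2.imread('pics/w2.png')
print(cv2.cvtColor(a,cv2.COLOR_BGR2HSV)[184,[330,340,350,360]].tolist())
light(a,p,(290,150,390,215),(.04,.058))
t=cv2.imread('pics/top2.png');pt=r.camera_params('top')
try: light(t,pt,(190,150,270,210),(.058,))
except Exception as e: print(e)
E
```

```text
[[27, 145, 149], [29, 162, 240], [29, 162, 240], [29, 159, 240]]
[307. 163.] [366. 194.] 151.5
0.04 [540.3 152.7] [72.5 35.5] 25.9
0.058 [538.6 156.4] [68.9 33.8] 25.9
[234. 183.] [246. 204.] 207.5
0.058 [543.6 137.4] [36.  68.2] 85.5
```

```bash
sed -i 's/(20,175,80)/(25,130,80)/' lt.py
python3 - <<'E'
from lt import *
p=np.load('w2.npy',allow_pickle=True).item();a=cv2.imread('pics/w2.png')
light(a,p,(290,150,390,215),(.04,.058))
t=cv2.imread('pics/top2.png');pt=r.camera_params('top')
try: light(t,pt,(190,150,270,210),(.04,.058,))
except Exception as e: print(e)
s=cv2.resize(a[150:215,290:390],None,fx=7,fy=7,interpolation=cv2.INTER_NEAREST);cv2.imwrite('pics/l.png',s)
E
```

```text
[309. 167.] [368. 203.] 1434.5
0.04 [549.2 138.3] [33.5 69.3] 85.5
0.058 [547.1 142.7] [31.8 65.9] 85.5
[233. 183.] [246. 204.] 212.0
0.04 [547.5 142.8] [37.1 69.5] 85.6
0.058 [543.9 139.2] [36.6 68.5] 85.6
```

View pics/l.png

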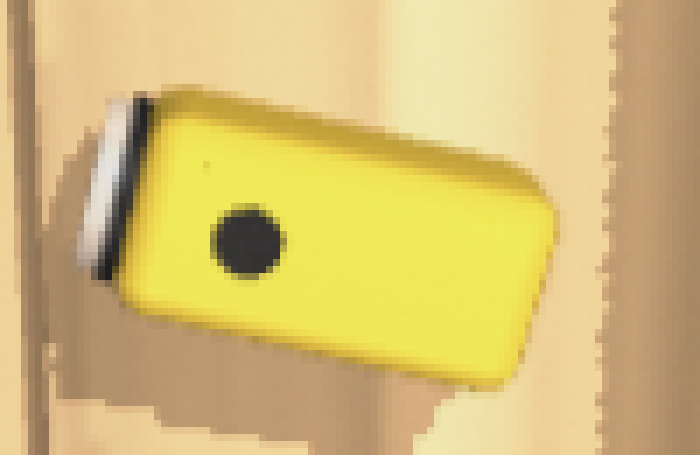

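The crop shows the top face with corners near (165,112), (555,195), (515,390) and (120,310). The lens is at the left end (100,190).

Run:
```python
from lt import *
p=np.load('w2.npy',allow_pickle=True).item()
q=[((u)/7+290-.5,v/7+150-.5) for u,v in [(150,110),(558,190),(515,390),(115,312),(82,262),(115,100)]]
w=np.array([ray('',x,.058,p)[:2] for x in q]);print((w*1000).round(0).tolist())
L=np.array([ray('',x,.04,p)[:2] for x in q[4:]]).mean(0)
ang=lambda v:np.degrees(np.arctan2(v[1],v[0]))
print(ang(w[1]-w[0]),ang(w[2]-w[3]),np.linalg.norm(w[0]-w[3]),np.linalg.norm(w[1]-w[2]),np.linalg.norm(w[1]-w[0]))
tail=(w[1]+w[2])/2;lat=w[:4].mean(0);yaw=np.radians((ang(w[1]-w[0])+ang(w[2]-w[3]))/2);u=np.array([np.cos(yaw),np.sin(yaw)])
print('tail',tail,'lens',L,'len',(tail-L)@u,'lateral mid',lat, 'centre from tail',tail-.039*u)
o=r.get_obs();M=R.from_rotvec(o['orientation']).as_matrix();psi=np.degrees(np.arctan2(M[1,0],M[0,0]));print(psi,np.degrees(yaw),'twist',psi-np.degrees(yaw),psi-np.degrees(yaw)-180)
C=tail-.039*u;print(totool((*C,.2)),o['joints'])
```

```text
[[512.0, 161.0], [580.0, 158.0], [580.0, 123.0], [511.0, 127.0], [505.0, 135.0], [506.0, 162.0]]
-2.748001871532544 -3.0218655959585576 0.034525665057528784 0.03487142282409 0.06811313813609723
tail [0.57988427 0.14075646] lens [0.50533759 0.14441148] len 0.07463615934713919 lateral mid [0.54572862 0.14247805] centre from tail [0.5409337  0.14271934]
98.55076415396996 -2.884933733745551 twist 101.43569788771552 -78.56430211228448
[-1.24524045  2.61152939  7.67463678] [ 0.15395105  0.28646    -0.66778099  1.8153827   0.19601522  1.10930366
 -0.43311419]
```

Call:
move_arm(rows=[-0.4, 0.5, 1, -10, -0.8, 1, 3, -20, -1.2, 1.9, 5, -30, -1.2, 1.9, 7, -40, -1.2, 1.9, 9, -50, -1.2, 1.9, 11, -60, -1.2, 1.9, 12, -70, -1.2, 1.9, 13, -78.5, -1.2, 1.9, 13, -78.5, -1.2, 1.9, 13, -78.5], fingers=0.7)

```text
clock: 7.5
tcp_pos: [0.5346, 0.1423, 0.1479]
orientation: [-0.085, -3.139, 0.0]
contact_force: [1.0, 0.3, -0.2]
grip_width: 0.0601
gripper_force: 0.0
```

```bash
cat > st.py <<'E'
from h import *
import sys
o=r.get_obs();M=R.from_rotvec(o['orientation']).as_matrix();print(round(o['clock'],2),o['tcp_pos'].round(4),'psi',np.degrees(np.arctan2(M[1,0],M[0,0])).round(1),'tilt',M[:,2].round(4),'j',np.round(o['joints'],2))
v=list(map(float,sys.argv[1:]))
for i in range(0,len(v),3): print(totool(v[i:i+3]).round(2))
E
python3 st.py .5375 .1427 .042
```

```text
7.5 [0.5346 0.1423 0.1479] psi 176.9 tilt [-1.2e-03 -2.0e-04 -1.0e+00] j [ 0.29  0.54 -0.86  1.89  0.5   0.94  0.7 ]
[-0.3   0.06 10.59]
```

Call:
move_arm(rows=[-0.3, 0, 3, 0, -0.3, 0, 6, 0, -0.3, 0, 8.5, 0, -0.3, 0, 10, 0, -0.3, 0, 10.6, 0, -0.3, 0, 10.6, 0])

```text
clock: 8.25
tcp_pos: [0.5387, 0.1423, 0.0427]
orientation: [0.082, 3.14, 0.0]
contact_force: [0.3, 0.0, 0.3]
grip_width: 0.0599
gripper_force: 0.0
```

Call:
move_arm(rows=[0, 0, 0, 0, 0, 0, 0, 0, 0, 0, 0, 0, 0, 0, 0, 0], fingers=0.2, newtons=25)

```text
clock: 8.75
tcp_pos: [0.5392, 0.1423, 0.0433]
orientation: [0.082, 3.139, 0.0]
contact_force: [-0.2, -0.9, 7.0]
grip_width: 0.0356
gripper_force: 25.6
```

Call:
move_arm(rows=[0, 0, -1, 0, 0, 0, -3, 0, 0, 0, -6, 0, 0, 0, -9, 0, 0, 0, -12, 0, 0, 0, -15, 0, 0, 0, -17, 0, 0, 0, -17, 0])

```text
clock: 9.75
tcp_pos: [0.5392, 0.1425, 0.214]
orientation: [0.082, 3.137, 0.001]
contact_force: [-0.2, -0.4, -2.3]
grip_width: 0.0358
gripper_force: 25.2
```

```bash
python3 st.py .515 -.134 .22
python3 - <<'E'
from h import *
o=r.get_obs();p=r.camera_params('wrist');f=r.grab_frame('wrist');cv2.imwrite('pics/w3.png',f)
np.save('w3.npy',p)
E
```

```text
9.75 [0.5392 0.1425 0.214 ] psi 177.0 tilt [ 3.1e-03  5.0e-04 -1.0e+00] j [ 0.34  0.47 -0.92  1.83  0.43  1.05  0.78]
[  0.97 -27.74  -0.62]
```

View pics/w3.png

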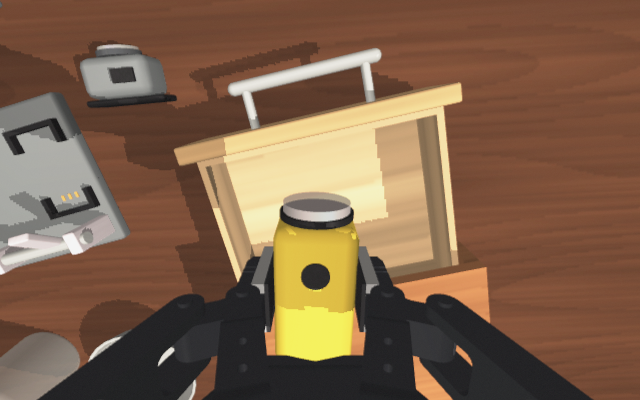

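The light is held square between the pads, with the lens face centred near (317,208).

Run:
```python
from h import *
p=np.load('w3.npy',allow_pickle=True).item();o=r.get_obs()
for v in (200,208,213): print(v,R.from_rotvec(o['orientation']).inv().apply(ray('',(317,v),o['tcp_pos'][2]-.0033,p)-o['tcp_pos']).round(4))
# top rim row of lens, z=+15 above centre
print(R.from_rotvec(o['orientation']).inv().apply(ray('',(317,193),o['tcp_pos'][2]-.0033+.0,p)-o['tcp_pos']).round(4))
# pocket rims seen here, z=.024: outer corners
for q in [(4,133),(57,117),(100,208),(46,220)]: print(ray('',q,.024,p).round(4))
```

```text
200 [0.0338 0.0013 0.0033]
208 [0.03   0.0013 0.0033]
213 [0.0276 0.0013 0.0033]
[0.0371 0.0013 0.0033]
[ 0.4757 -0.1655  0.024 ]
[ 0.4632 -0.108   0.024 ]
[ 0.5589 -0.0902  0.024 ]
[ 0.5694 -0.1525  0.024 ]
```

Run:
```python
from h import *
p=np.load('w3.npy',allow_pickle=True).item();o=r.get_obs()
f=lambda v,dz:R.from_rotvec(o['orientation']).inv().apply(ray('',(317,v),o['tcp_pos'][2]+dz,p)-o['tcp_pos'])[0].round(4)
print('bottom',f(193,-.0183),'top edge candidates',f(205,.0117),f(210,.0117),f(215,.0117))
print('dot 312x277',f(277,.0147))
p2=np.load('w2.npy',allow_pickle=True).item();print(ray('',(290+248/7-.5,150+242/7-.5),.058,p2))
a=cv2.imread('pics/w3.png');print(a[185:235:2,317].tolist())
```

```text
bottom 0.0328 top edge candidates 0.0363 0.0342 0.0321
dot 312x277 0.0056
[0.53117192 0.14205747 0.058     ]
[[173, 228, 245], [168, 225, 244], [166, 223, 244], [153, 202, 232], [134, 154, 175], [136, 158, 177], [141, 163, 178], [104, 110, 119], [97, 99, 107], [97, 99, 106], [97, 99, 106], [97, 99, 107], [97, 99, 106], [115, 119, 126], [205, 213, 217], [204, 213, 217], [205, 214, 217], [205, 214, 217], [135, 141, 145], [37, 36, 37], [37, 36, 37], [36, 35, 36], [40, 59, 64], [58, 157, 188], [61, 167, 202]]
```

```bash
python3 st.py .585 -.12 .22
```

```text
9.8 [0.5385 0.1419 0.2126] psi 177.0 tilt [ 8.e-04 -2.e-04 -1.e+00] j [ 0.34  0.47 -0.92  1.83  0.43  1.05  0.78]
[ -6.01 -25.91  -0.73]
```

Call:
move_arm(rows=[-1, -3.5, -0.7, -2, -2, -8, -0.7, -5, -3, -13, -0.7, -8, -4, -18, -0.7, -12, -5, -22.5, -0.7, -15, -6, -25, -0.7, -15, -6, -26, -0.7, -15, -6, -26, -0.7, -15, -6, -26, -0.7, -15])

```text
clock: 10.92
tcp_pos: [0.5845, -0.1187, 0.2192]
orientation: [0.333, -3.124, -0.001]
contact_force: [-0.3, 0.4, -2.2]
grip_width: 0.0357
gripper_force: 25.2
```

```bash
python3 st.py .515 -.134 .22
python3 - <<'E'
from h import *
o=r.get_obs();p=r.camera_params('wrist');f=r.grab_frame('wrist');cv2.imwrite('pics/w4.png',f)
np.save('w4.npy',p)
E
```

```text
10.93 [ 0.5845 -0.1187  0.2192] psi -167.8 tilt [-4.e-04  7.e-04 -1.e+00] j [ 0.77  0.54 -0.92  1.73  0.47  1.11  1.49]
[ 7.11 -0.03 -0.08]
```

View pics/w4.png

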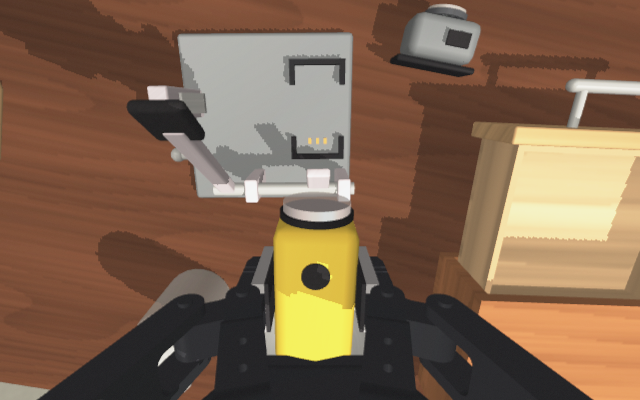

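The pocket rims show as black brackets, at (289–345, 58–84) and (291–345, 135–158). The gold contacts are at the hinge end and the lever pad is at (165,120), clear of the pocket.

Run:
```python
from h import *
p=np.load('w4.npy',allow_pickle=True).item();a=cv2.imread('pics/w4.png')
m=np.zeros(a.shape[:2],np.uint8);s=cv2.inRange(a,(0,0,0),(60,60,60));m[50:165,275:349]=s[50:165,275:349]
n,l,st,c=cv2.connectedComponentsWithStats(m)
big=[i for i in range(1,n) if st[i,4]>60];print(st[big].tolist())
ang=lambda v:np.degrees(np.arctan2(v[1],v[0]))
P=[]
for i in big:
    cn=cv2.findContours((l==i).astype(np.uint8),0,1)[0][0][:,0,:]
    w=np.array([ray('',q,.024,p)[:2]*1000 for q in cn]);b=cv2.minAreaRect(w.astype(np.float32));print(np.round(b[0],1),np.round(b[1],1),b[2]);P.append(w)
b=cv2.minAreaRect(np.vstack(P).astype(np.float32));print('all',b)
o=r.get_obs();C=np.array(b[0])/1000
print(R.from_rotvec(o['orientation']).inv().apply(np.array([*C,.22])-o['tcp_pos'])*100)
```

```text
[[290, 59, 55, 25, 454], [292, 136, 51, 23, 378]]
[ 480.6 -139.1] [21.4 52.4] 12.167390823364258
[ 551.8 -123.8] [22.2 52.1] 13.330449104309082
all ((516.30810546875, -131.26873779296875), (94.55877685546875, 52.40902328491211), 12.386364936828613)
[ 6.94217312  0.21641639 -0.06483814]
```

Call:
move_arm(rows=[3, 0.1, 0, 0, 6, 0.1, 0, 0, 7.5, 0.1, 1, 0, 7.5, 0.1, 4, 0, 7.5, 0.1, 7, 0, 7.5, 0.1, 10, 0, 7.5, 0.1, 12, 0, 7.5, 0.1, 13, 0, 7.5, 0.1, 13, 0])

```text
clock: 12.1
tcp_pos: [0.5114, -0.1349, 0.0892]
orientation: [0.33, -3.124, -0.0]
contact_force: [0.2, 0.3, -1.6]
grip_width: 0.0358
gripper_force: 25.2
```

```bash
python3 st.py .511 -.133 .0373
python3 - <<'E'
from h import *
a=r.grab_frame('wrist');p=r.camera_params('wrist');o=r.get_obs();cv2.imwrite('pics/w5.png',a)
m=np.zeros(a.shape[:2],np.uint8);s=cv2.inRange(a,(0,0,0),(60,60,60));m[0:180,240:400]=s[0:180,240:400]
n,l,st,c=cv2.connectedComponentsWithStats(m)
for i in range(1,n):
    if st[i,4]>60:
        x,y,w,h=st[i,:4];q=np.array([ray('',(x,y),.024,p),ray('',(x+w-1,y),.024,p)])
        print(st[i].tolist(),(R.from_rotvec(o['orientation']).inv().apply(q-o['tcp_pos'])*1000).round(1).tolist())
E
```

```text
12.1 [ 0.5114 -0.1349  0.0892] psi -168.0 tilt [-3.e-04  2.e-04 -1.e+00] j [ 0.79  0.6  -0.84  1.99  0.6   0.83  1.39]
[-0.01  0.2   5.19]
[277, 158, 85, 22, 906] [[43.3, -24.1, 65.8], [43.3, 28.4, 65.8]]
```

Call:
move_arm(rows=[0, 0.1, 1, 0, 0.1, 0.1, 2, 0, 0.1, 0.1, 3, 0, 0.1, 0.1, 3.8, 0, 0.1, 0.1, 4.4, 0, 0.1, 0.1, 4.8, 0, 0.1, 0.1, 5.1, 0, 0.1, 0.1, 5.1, 0])

```text
clock: 13.15
tcp_pos: [0.5101, -0.1345, 0.0382]
orientation: [0.329, -3.124, -0.0]
contact_force: [-0.5, 0.1, -1.9]
grip_width: 0.0361
gripper_force: 25.2
```

Call:
move_arm(rows=[0, 0, 0.1, 0, 0, 0, 0.1, 0])

```text
clock: 13.4
tcp_pos: [0.5102, -0.1346, 0.0374]
orientation: [-0.329, 3.124, -0.0]
contact_force: [-0.2, -0.7, -1.4]
grip_width: 0.036
gripper_force: 25.2
```

Call:
move_arm(rows=[0, 0, 0.05, 0, 0, 0, 0.1, 0, 0, 0, 0.1, 0])

```text
clock: 13.78
tcp_pos: [0.5102, -0.1346, 0.0373]
orientation: [-0.328, 3.124, -0.002]
contact_force: [-3.2, -0.0, 9.5]
grip_width: 0.0356
gripper_force: 26.4
```

Contact with the pocket floor is clear, so I'll release and lift.

Call:
move_arm(rows=[0, 0, -0.1, 0, 0, 0, -0.1, 0, 0, 0, -0.1, 0], fingers=0.65)

```text
clock: 14.15
tcp_pos: [0.5102, -0.1345, 0.0373]
orientation: [-0.329, 3.124, 0.0]
contact_force: [0.6, -0.4, 0.1]
grip_width: 0.0556
gripper_force: 0.0
```

Call:
move_arm(rows=[0, 0, -2, 0, 0, 0, -5, 0, 0, 0, -10, 0, 0, 0, -15, 0, -4, 0, -18, 0, -7, 0, -20, 0, -7, 0, -20, 0, -7, 0, -20, 0])

```text
clock: 15.15
tcp_pos: [0.5776, -0.1199, 0.2373]
orientation: [0.329, -3.123, 0.0]
contact_force: [-0.0, -0.7, -0.7]
grip_width: 0.0555
gripper_force: 0.0
```

```bash
cat > chk.py <<'E'
from lt import *
a=r.grab_frame('wrist');p=r.camera_params('wrist');cv2.imwrite('pics/w6.png',a)
light(a,p,(200,30,420,240),(.034,.052))
m=np.zeros(a.shape[:2],np.uint8);s=cv2.inRange(a,(0,0,0),(60,60,60));m[30:190,240:400]=s[30:190,240:400]
n,l,st,c=cv2.connectedComponentsWithStats(m)
print([st[i].tolist() for i in range(1,n) if st[i,4]>60])
cv2.imwrite('pics/w6c.png',cv2.resize(a[20:220,130:390],None,fx=3,fy=3,interpolation=cv2.INTER_CUBIC))
E
python3 st.py; python3 chk.py
```

```text
15.15 [ 0.5776 -0.1199  0.2373] psi -168.0 tilt [-1.e-03 -2.e-04 -1.e+00] j [ 0.79  0.51 -0.94  1.73  0.45  1.14  1.5 ]
[298.  83.] [332. 154.] 2300.0
0.034 [ 517.9 -133.1] [71.  34.7] 11.1
0.052 [ 517.2 -133.3] [67.1 32.8] 11.1
[[385, 64, 15, 11, 121], [291, 70, 52, 23, 354], [293, 141, 49, 22, 339]]
```

View pics/w6c.png

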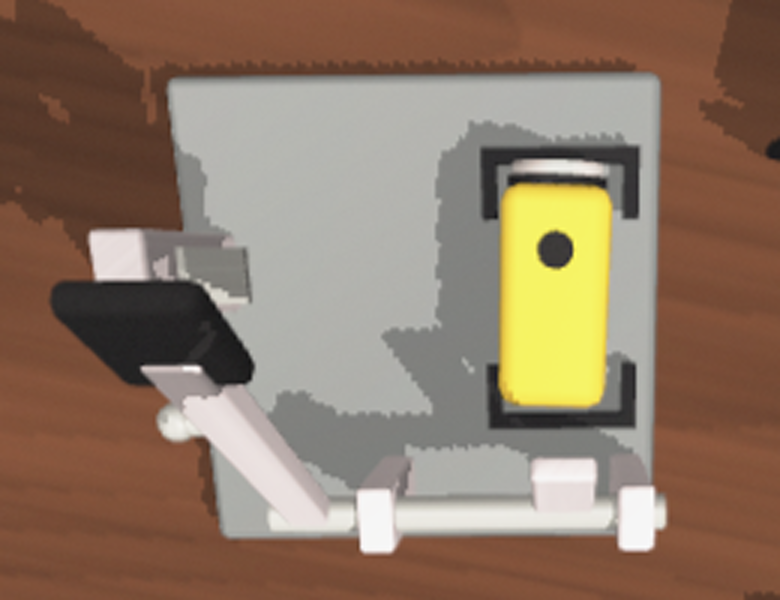

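The light is seated in the pocket, lens away from the hinge, with small gaps at both rims. The lever is still raised, with its pad at crop (150,330).

```bash
cat > arc.py <<'E'
from h import *
C=np.array([.516,-.133]);y=np.radians(12.1);D=np.array([[np.cos(y),-np.sin(y)],[np.sin(y),np.cos(y)]])
def W(x,yy,z): return np.array([*(C+D@[x,yy]),z+.014])   # dock-frame tip position -> world TCP
E
python3 - <<'E'
from arc import *
print('hover',totool(W(.03,-.085,.205)).round(2)); print('start',totool(W(.015,-.085,.172)).round(2))
s=totool(W(.015,-.085,.172))
for a in [56,50,43,36,29,22,15,8,4,2,0]:
    t=np.radians(a);print(a,(totool(W(.070-.1265*np.cos(t)+.011*np.sin(t),-.085,.060+.1265*np.sin(t)))-s).round(2))
E
```

```text
hover [ 3.24 -8.47  1.79]
start [ 4.73 -8.47  5.09]
56 [ 0.66 -0.    0.71]
50 [ 1.79 -0.    1.51]
43 [ 3.   -0.    2.58]
36 [ 4.08 -0.01  3.77]
29 [ 5.02 -0.01  5.08]
22 [ 5.8  -0.01  6.47]
15 [ 6.42 -0.01  7.94]
8 [ 6.86 -0.01  9.45]
4 [ 7.020e+00 -1.000e-02  1.033e+01]
2 [ 7.080e+00 -1.000e-02  1.077e+01]
0 [ 7.130e+00 -1.000e-02  1.121e+01]
```

Call:
move_arm(rows=[0, -3, 1, 0, 0.5, -6, 1.5, 0, 1, -8.3, 1.8, 0, 1.3, -8.3, 1.8, 0, 1.3, -8.3, 1.8, 0, 1.3, -8.3, 1.8, 0], fingers=0)

```text
clock: 15.95
tcp_pos: [0.5833, -0.2022, 0.2198]
orientation: [-0.332, 3.123, 0.0]
contact_force: [-0.4, 0.7, -0.5]
grip_width: 0.0001
gripper_force: 0.0
```

Run:
```python
from arc import *
o=r.get_obs();print(o['tcp_pos'],o['grip_width'],o['contact_force'])
print('start',totool(W(.015,-.085,.172)).round(2))
a=r.grab_frame('wrist');cv2.imwrite('pics/w7.png',a);p=r.camera_params('wrist')
print(px('',W(0,-.085,.167-.014),p), px('',W(0,0,.016-.014),p))
h=cv2.inRange(a,(0,0,0),(50,50,50))[0:240];n,l,st,c=cv2.connectedComponentsWithStats(h);print([(st[i].tolist(),c[i].round().tolist()) for i in range(1,n) if st[i,4]>100])
```

```text
[ 0.5833075  -0.20218327  0.21980557] 7.700098233846418e-05 [-0.43103146  0.71832023 -0.46373094]
start [ 3.63 -0.32  3.38]
[310.3714006  147.88972346] [394.0090054  128.49911244]
[([468, 76, 85, 20, 479], [505.0, 86.0]), ([372, 80, 38, 24, 227], [383.0, 87.0]), ([287, 149, 17, 21, 123], [294.0, 161.0]), ([368, 155, 48, 21, 229], [384.0, 170.0])]
```

Run:
```python
from arc import *
a=cv2.imread('pics/w7.png');p=r.camera_params('wrist');o=r.get_obs()
h=cv2.cvtColor(a,cv2.COLOR_BGR2HSV);m=np.zeros(h.shape[:2],np.uint8);m[90:240,230:360]=cv2.inRange(h,(0,0,0),(179,70,75))[90:240,230:360]
n,l,st,c=cv2.connectedComponentsWithStats(m);print([(st[i].tolist(),c[i].round().tolist()) for i in range(1,n) if st[i,4]>60])
print(a[150,240:360:6].tolist())
for dy in (-.1,-.085,-.07): print(px('',W(0,dy,.167-.014),p).round(), px('',W(.008,dy,.152-.014),p).round(),px('',W(-.01,dy,.182-.014),p).round())
```

```text
[([286, 137, 54, 33, 1522], [313.0, 151.0])]
[[57, 80, 126], [60, 83, 129], [59, 83, 131], [46, 63, 98], [46, 64, 98], [129, 133, 132], [177, 182, 182], [178, 183, 182], [46, 46, 47], [49, 50, 52], [50, 51, 52], [51, 50, 53], [51, 51, 53], [52, 52, 54], [50, 50, 50], [52, 53, 56], [50, 49, 52], [127, 129, 129], [126, 128, 128], [127, 129, 129]]
[284. 148.] [287. 157.] [281. 132.]
[310. 148.] [311. 157.] [310. 132.]
[336. 148.] [334. 157.] [339. 132.]
```

Call:
move_arm(rows=[1.2, -0.2, 1, 0, 2.4, -0.2, 2.2, 0, 3.6, -0.2, 3.4, 0, 3.6, -0.2, 3.4, 0])

```text
clock: 16.5
tcp_pos: [0.5471, -0.2136, 0.1842]
orientation: [0.327, -3.124, -0.001]
contact_force: [2.8, 1.3, -0.4]
grip_width: 0.0
gripper_force: 1.2
```

Call:
move_arm(rows=[0.7, 0, 0.7, 0, 1.2, 0, 1.1, 0, 1.8, 0, 1.5, 0, 2.4, 0, 2.1, 0, 3.0, 0, 2.6, 0, 3.6, 0, 3.2, 0, 4.1, 0, 3.8, 0, 4.6, 0, 4.4, 0, 5.0, 0, 5.1, 0])

```text
clock: 17.62
tcp_pos: [0.4994, -0.2237, 0.1341]
orientation: [-0.329, 3.124, -0.0]
contact_force: [4.1, 1.9, 3.0]
grip_width: 0.0001
gripper_force: 2.3
```

Run:
```python
from arc import *
o=r.get_obs();print(o['tcp_pos'],o['contact_force'])
print((D.T@(np.array(o['tcp_pos'][:2])-C)).round(4),o['tcp_pos'][2]-.014)
a=r.grab_frame('wrist');cv2.imwrite('pics/w8.png',a)
```

```text
[ 0.49940356 -0.2236854   0.13406795] [4.07122213 1.87290166 2.96846317]
[-0.0352 -0.0852] 0.12006795069190045
```

Call:
move_arm(rows=[0.4, 0, 0.7, 0, 0.8, 0, 1.4, 0, 1.1, 0, 2.1, 0, 1.4, 0, 2.8, 0, 1.6, 0, 3.5, 0, 1.8, 0, 4.2, 0, 1.9, 0, 4.7, 0, 2.0, 0, 5.2, 0, 2.0, 0, 5.2, 0])

```text
clock: 18.8
tcp_pos: [0.48, -0.2279, 0.0822]
orientation: [-0.329, 3.124, -0.0]
contact_force: [3.9, 0.5, 6.0]
grip_width: -0.0
gripper_force: 3.2
```

Call:
move_arm(rows=[0, 0, 0.2, 0, 0, 0, 0.4, 0, 0, 0, 0.6, 0, 0, 0, 0.6, 0])

```text
clock: 19.3
tcp_pos: [0.4802, -0.228, 0.0777]
orientation: [0.329, -3.124, 0.003]
contact_force: [-2.3, 1.1, 21.7]
grip_width: -0.0002
gripper_force: 10.6
```

Call:
move_arm(rows=[0, 0, 0.2, 0, 0, 0, 0.2, 0])

```text
clock: 19.55
tcp_pos: [0.4803, -0.2281, 0.0767]
orientation: [0.329, -3.124, 0.005]
contact_force: [-5.5, 1.9, 32.1]
grip_width: 0.0001
gripper_force: 16.5
```

Call:
move_arm(rows=[0, 0, -0.6, 0, 0, 0, -1.2, 0, 0, 0, -2, 0, 0, 0, -2, 0])

```text
clock: 20.05
tcp_pos: [0.4784, -0.2283, 0.0938]
orientation: [0.327, -3.122, 0.0]
contact_force: [-0.2, -0.2, -0.4]
grip_width: -0.0
gripper_force: 0.0
```

```bash
python3 st.py .48 -.228 .25 .4355 .1399 .21
```

```text
20.05 [ 0.4784 -0.2283  0.0938] psi -168.0 tilt [-2.6e-03 -3.0e-04 -1.0e+00] j [ 0.98  0.59 -0.84  1.98  0.59  0.84  1.59]
[ -0.12  -0.   -15.62]
[ -3.41  36.91 -11.62]
```

Call:
move_arm(rows=[0, 0, -5, 0, 0, 0, -10, 0, -1, 1, -15.5, 4, -2, 5, -15.5, 12, -2.5, 10, -15.5, 22, -3, 15, -15.5, 32, -3.4, 20, -15, 42, -3.4, 25, -14, 52, -3.4, 30, -13, 62, -3.4, 34, -12, 72])

```text
clock: 21.3
tcp_pos: [0.4414, 0.1108, 0.2138]
orientation: [-1.567, -2.722, 0.003]
contact_force: [0.4, 0.2, -0.1]
grip_width: -0.0003
gripper_force: 0.0
```

```bash
python3 st.py .4355 .1399 .21
python3 - <<'E'
from lt import *
t=r.grab_frame('top');s=r.grab_frame('side');cv2.imwrite('pics/top9.png',t);cv2.imwrite('pics/side9.png',s)
from arc import *
for n,a in (('top',t),('side',s)):
    for nm,P in (('down',(-.055,-.085,.064-.014)),('up',(0,-.085,.165-.014))):
        u,v=px(n,W(*P)).round().astype(int);print(n,nm,u,v,a[v-2:v+3,u-2:u+3].reshape(-1,3).mean(0).round())
E
```

```text
21.3 [0.4414 0.1108 0.2138] psi 120.1 tilt [-0.0018 -0.0012 -1.    ] j [ 0.41  0.26 -0.89  2.05  0.25  0.95 -0.09]
[2.81 0.95 0.37]
top down 355 213 [79. 82. 83.]
top up 354 190 [138. 143. 141.]
side down 321 184 [ 89. 104. 115.]
side up 307 165 [42. 59. 91.]
```

Call:
move_arm(rows=[1.5, 0.5, 0.3, 8, 2.8, 0.9, 0.4, 16, 2.8, 0.9, 0.4, 21, 2.8, 0.9, 0.4, 21, 2.8, 0.9, 0.4, 21], fingers=0.3)

```text
clock: 22.02
tcp_pos: [0.4363, 0.1378, 0.2104]
orientation: [-2.029, -2.398, 0.002]
contact_force: [0.1, 0.4, -0.6]
grip_width: 0.0259
gripper_force: 0.0
```

```bash
python3 st.py .4355 .1399 .059
python3 - <<'E'
from h import *
a=r.grab_frame('wrist');p=r.camera_params('wrist')
print([px('',P,p).round(1).tolist() for P in [(.4368,.1398,.062),(.443,.101,.062),(.431,.178,.062)]])
for v in (150,180,210): # bright bar
    u=np.where(a[v].min(1)>185)[0];print(v,u.tolist()[:40])
E
```

```text
22.02 [0.4363 0.1378 0.2104] psi 99.5 tilt [-9.e-04 -7.e-04 -1.e+00] j [ 0.29  0.26 -0.83  2.05  0.24  0.93 -0.5 ]
[ 0.22 -0.03 15.14]
[[314.7, 188.6], [314.4, 228.3], [315.4, 146.2]]
150 [314, 315, 316, 317, 318, 319, 320, 321, 438]
180 [314, 315, 316, 317, 318, 319, 320, 321]
210 [314, 315, 316, 317, 318, 319, 320, 321]
```

Call:
move_arm(rows=[0.2, 0.1, 4, 0, 0.2, 0.1, 9, 0, 0.2, 0.1, 12, 0, 0.2, 0.1, 14, 0, 0.2, 0.1, 15.1, 0, 0.2, 0.1, 15.1, 0])

```text
clock: 22.82
tcp_pos: [0.4374, 0.1408, 0.0596]
orientation: [-2.03, -2.397, 0.0]
contact_force: [-0.5, 0.9, 0.0]
grip_width: 0.0257
gripper_force: 0.0
```

Call:
move_arm(rows=[0, 0, 0, 0, 0, 0, 0, 0, 0, 0, 0, 0], fingers=0, newtons=20)

```text
clock: 23.2
tcp_pos: [0.4375, 0.1409, 0.0602]
orientation: [2.03, 2.396, 0.001]
contact_force: [-0.3, -1.2, 2.3]
grip_width: 0.0103
gripper_force: 20.2
```

Call:
move_arm(rows=[0, 1, 0, 0, 0, 3, 0, 0, 0, 5, 0, 0, 0, 7, 0, 0, 0, 9, 0, 0, 0, 11, 0, 0, 0, 13, 0, 0, 0, 14, 0, 0, 0, 14.3, 0, 0, 0, 14.3, 0, 0])

```text
clock: 24.45
tcp_pos: [0.5768, 0.1646, 0.0601]
orientation: [-2.029, -2.397, 0.003]
contact_force: [-5.9, -0.8, 10.0]
grip_width: 0.01
gripper_force: 21.0
```

Call:
move_arm(rows=[0, 0.3, 0, 0, 0, 0.3, 0, 0])

```text
clock: 24.7
tcp_pos: [0.5769, 0.1646, 0.06]
orientation: [-2.027, -2.395, 0.011]
contact_force: [-14.4, -2.8, 18.4]
grip_width: 0.0101
gripper_force: 21.9
```

Call:
move_arm(rows=[0, 0, 0, 0, 0, 0, 0, 0, 0, 0, 0, 0], fingers=0.3)

```text
clock: 25.08
tcp_pos: [0.578, 0.1645, 0.0596]
orientation: [-2.028, -2.396, 0.008]
contact_force: [-11.1, -2.1, 10.7]
grip_width: 0.0253
gripper_force: 7.5
```

Call:
move_arm(rows=[0, 0, -3, 0, 0, 0, -8, 0, 0, 0, -14, 0, 0, -3, -18, 0, -6, -4, -19, 0, -12, -4, -19, 0, -18, -4, -19, 0, -23, -4, -19, 0, -23, -4, -19, 0])

```text
clock: 26.2
tcp_pos: [0.5794, -0.0749, 0.2488]
orientation: [2.041, 2.387, -0.004]
contact_force: [-0.6, 0.7, -0.1]
grip_width: 0.0255
gripper_force: 0.0
```

```bash
python3 st.py
python3 - <<'E'
from lt import *
from arc import *
o=r.get_obs();print(o['contact_force'])
a=r.grab_frame('wrist');p=r.camera_params('wrist');cv2.imwrite('pics/w10.png',a)
t=r.grab_frame('top');cv2.imwrite('pics/top10.png',t);pt=r.camera_params('top')
for n,im,q in (('wrist',a,p),('top',t,pt)):
    print(n,'light',px('',W(0,0,.052-.014),q).round(),'pad dn/up',px('',W(-.057,-.085,.05),q).round(),px('',W(-.001,-.085,.153),q).round(),'hinge',px('',W(.07,0,.046),q).round(),'handle',px('',(.577,.162,.062),q).round())
    g=cv2.inRange(cv2.cvtColor(im,cv2.COLOR_BGR2HSV),(0,0,0),(179,90,75));k,l,st,c=cv2.connectedComponentsWithStats(g)
    print([(st[i].tolist()) for i in range(1,k) if 25<st[i,4]<2500])
light(t,pt,(310,180,340,225),(.052,))
h0=cv2.imread('pics/top0.png');print('cab diff px',(cv2.absdiff(h0,t).max(2)[95:195,180:275]>40).sum())
m=cv2.absdiff(h0,t).max(2)>40
for nm,(x0,y0,x1,y1) in dict(bowl=(285,108,332,152),jar=(340,108,370,146),head=(280,220,307,241),str=(415,160,450,248)).items(): print(nm,m[y0:y1,x0:x1].sum())
E
```

```text
26.2 [ 0.5794 -0.0749  0.2488] psi 98.9 tilt [-0.0012 -0.0021 -1.    ] j [ 0.57  0.41 -0.71  1.74  0.3   1.1  -0.08]
[-0.59633645  0.74829422 -0.12620289]
wrist light [250. 223.] pad dn/up [207. 297.] [232. 366.] hinge [312. 222.] handle [357. -94.]
[[200, 82, 14, 71, 892], [173, 96, 12, 20, 226], [275, 186, 21, 23, 152], [213, 190, 20, 43, 195], [58, 216, 25, 29, 191], [111, 218, 8, 17, 27], [234, 218, 9, 8, 59], [278, 246, 12, 82, 466], [359, 256, 16, 14, 146], [28, 300, 35, 29, 473], [23, 333, 20, 26, 206], [64, 336, 15, 8, 65]]
top light [325. 203.] pad dn/up [355. 214.] [355. 190.] hinge [320. 181.] handle [232. 183.]
[[281, 12, 18, 54, 897], [40, 26, 39, 8, 183], [497, 32, 27, 8, 127], [608, 33, 32, 8, 188], [285, 76, 16, 2, 31], [0, 183, 29, 12, 172], [307, 257, 74, 39, 659], [200, 280, 8, 9, 38], [431, 285, 8, 6, 28], [531, 289, 59, 67, 2198], [277, 350, 20, 8, 28], [298, 366, 14, 34, 338], [272, 373, 18, 27, 102]]Traceback (most recent call last):
  File "<stdin>", line 10, in <module>
  File "lt.py", line 5, in light
    c=max(cv2.findContours(m,0,2)[0],key=cv2.contourArea)[:,0,:].astype(float);print(c.min(0),c.max(0),cv2.contourArea(c.astype(np.float32)))
      ~~~^^^^^^^^^^^^^^^^^^^^^^^^^^^^^^^^^^^^^^^^^^^^^^^^
ValueError: max() iterable argument is empty
```

Call:
move_arm(rows=[-4, -2.5, -1, 0, -8, -5.5, -2, 0, -12, -8.5, -3, 0, -16, -11, -3, 0, -20, -14, -3, 0, -24, -17, -3, 0, -28, -20, -3, 0, -34, -23, -3, 0, -34, -23, -3, 0, -34, -23, -3, 0])

```text
clock: 27.55
tcp_pos: [0.4093, -0.4403, 0.2795]
orientation: [-2.029, -2.398, -0.002]
contact_force: [0.3, 0.9, -0.1]
grip_width: 0.0256
gripper_force: 0.0
```

Run:
```python
from lt import *
from arc import *
o=r.get_obs();print(o['clock'],o['tcp_pos'],o['contact_force'])
t=r.grab_frame('top');cv2.imwrite('pics/top11.png',t);pt=r.camera_params('top')
s=r.grab_frame('side');cv2.imwrite('pics/side11.png',s);ps=r.camera_params('side')
for n,im,q,b in (('top',t,pt,(305,165,375,235)),('side',s,ps,(270,150,335,225))):
    print(n,'pad dn/up',px('',W(-.057,-.085,.05),q).round(),px('',W(-.001,-.085,.153),q).round())
    g=np.zeros(im.shape[:2],np.uint8);g[b[1]:b[3],b[0]:b[2]]=cv2.inRange(cv2.cvtColor(im,cv2.COLOR_BGR2HSV),(0,0,0),(179,255,70))[b[1]:b[3],b[0]:b[2]];k,l,st,c=cv2.connectedComponentsWithStats(g)
    print([(st[i].tolist(),c[i].round(1).tolist()) for i in range(1,k) if 12<st[i,4]])
    try: light(im,q,b,(.052,))
    except Exception as e: print('no light')
for n,im in (('top',t),('side',s)):
    m=cv2.absdiff(cv2.imread(f'pics/{n}0.png'),im).max(2)>40
    bx=dict(cab=(180,95,275,205),bowl=(285,108,332,152),jar=(340,108,370,146),head=(280,220,307,241),str=(415,160,450,248)) if n=='top' else dict(cab=(190,230,285,322),bowl=(215,195,260,230),jar=(230,158,262,196),head=(322,220,342,246),str=(285,132,352,162))
    for nm,(x0,y0,x1,y1) in bx.items(): print(n,nm,m[y0:y1,x0:x1].sum())
```

```text
27.55 [ 0.4093311  -0.4403318   0.27951337] [ 0.2538476   0.90908044 -0.08418091]
top pad dn/up [355. 214.] [355. 190.]
[([350, 210, 10, 9, 51], [354.7, 214.9]), ([323, 214, 12, 6, 18], [329.3, 217.3])]
[318. 192.] [332. 214.] 204.0
0.052 [ 515.1 -132.9] [68.5 35.9] 10.4
side pad dn/up [322. 184.] [307. 165.]
[([313, 177, 7, 4, 16], [315.9, 179.0]), ([319, 181, 9, 7, 38], [323.5, 184.1])]
[301. 202.] [317. 208.] 70.5
0.052 [ 515.4 -128.6] [57.8 28.9] 6.6
top cab 0
top bowl 0
top jar 0
top head 0
top str 168
side cab 0
side bowl 0
side jar 0
side head 0
side str 0
```

```bash
python3 -c "
from bench import r
print(r.hand_in())"
```

```text
the job is handed in; nothing more can be done
None
```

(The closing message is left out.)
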